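# Set the noodle machine's thickness wheel to its marked click

### The arm

A 7-joint arm with a two-finger parallel gripper is mounted at the origin on the work surface. World frame = base frame: x ahead of the robot, y to its left, z up, the work surface at z = 0. Lengths are in m, angles in rad, forces in N, time in s.
With the tool pointing down it reaches from about 0.4 to 0.75 m from the base axis. Payload 19.5 kg.
Tool frame: the origin (TCP) lies at the centre of the arm's flange, where the gripper is bolted on; the fingertips stand 173 mm ahead of it and the grasp point (between the pads) lies 155 mm ahead of it; z points along the fingers, y is the line along which they close (so a half turn about z gives the same grasp; the last joint's range is limited). The gripper opens to 85 mm and grips with 20 to 120 N. Pads are 22 mm wide; open, the fingers measure 114 mm over their backs; the gripper's body (76 mm by 85 mm) begins 54 mm behind the grasp point. The pads swing forward as they close: fully open they stand 13 mm farther back than shut.
Start: joints at [1.222, 0.707, -0.028, 1.485, 0.022, 0.951, -0.075], TCP at [0.174, -0.548, 0.405] pointing down, gripper open.
Joint ranges: [-2.71, 2.71], [-0.32, 2.16], [-1.57, 1.52], [0, 2.45], [-1.46, 4.6], [0, 2.02], [-2.83, 2.83]. Speed limits (rad/s): [1.89, 1.89, 2.57, 2.57, 3.01, 3.01, 3.01].

### API

Orientations are given as a unit quaternion [w, x, y, z].
In Python, from plant import ctrl gives the robot as it stands.
- The arm moves only by the tool apply_moves, never from a script. Its argument "rows" is one flat list of numbers, 7 for each row, row after row: the turn, a rotation vector about the tool's x, y, z in degrees, then the shift along the tool's x, y, z in m, then the finger opening in m, from 0 to 0.0854. In form: [wx, wy, wz, tx, ty, tz, jaw, wx, wy, wz, tx, ty, tz, jaw, ...]. A call has 1 to 12 rows; each row is the pose to reach, as a shift and turn from the pose commanded when the call began, along the tool's axes at that moment; what a row does not reach only later rows make up. A row lasts 1/12 s, in which the tool goes at most 41.7 mm and 7.16 degrees, less where a joint would pass 70% of its speed; a pose out of reach is approached as far as the arm can. A call with a gripper value outside its range is refused whole. The fingers move at their own pace and stop on an object; "squeeze" is the grip in N (left out, the last holds). Time passes only in rows, so rows that repeat a pose let the fingers close. It gives the time, the measured TCP pose, the force and the opening at its end, in the units of the state.
- ctrl.read_state(): the state, without advancing time (a new reading comes with each control period).
- ctrl.camera(name): name is "scene" or "side" or "wrist"; returns (picture, depth): 384x512x3 uint8, red, green, blue; 384x512 float32, m along the optical axis (not along the pixel's ray), 0 where there is no reading.
- ctrl.camera_model(name): a dict with "camera_matrix" (3x3 intrinsics, pixels), "dist" ([k1, k2, p1, p2, k3] as OpenCV has them; the pictures are not rectified), "world_from_camera" (4x4, takes a point from camera to world coordinates); the wrist camera has in their place "hand_eye" (4x4, takes a point from camera to tool coordinates, whose origin is the TCP and whose axes are the flange's). Camera axes: x right, y up, looking along -z (the intrinsics and any distortion apply to the point x, -y, -z); pixel columns grow to the right and rows downward; lengths in m; the calibration is good to about 2 mm. A picture is of the moment at which its call begins: read the wrist's pose just before it. camera_model takes no time and is no camera call.
- ctrl.job_done(): hands the job in, once; it reports no verdict.
Trained networks look in the newest picture that a camera, given by its name, has taken for a name from the list of things; names that differ only in an ending like _2 or _b are one class to them, and where a whole thing is asked for, a point or a joint stands for the part that bears it (a point fixed in the world has none). Each returns a list of dicts, best first, with "p" (0 to 1); they miss things now and then, are a little off and sometimes report something else, mostly with a low value. They report only what shows in the picture. A call takes as long as a camera call.
- ctrl.silhouettes(query, camera): "mask" (384x512 bool, what is visible of it).
- ctrl.pinpoint(query, camera): "xyz" ([x, y, z] in m, in the coordinates of the camera as it stood for that picture, good to about 4 mm: a listed point, or the origin of a listed thing).
The state is a dict: "t": time; "q": joint angles; "qd": joint speeds; "joint_efforts": joint torques, N m; "eef_pos": TCP position; "orientation": TCP orientation; "wrist_force": force on the tool from outside, world axes, zero at the start; "moment": the same for the moment, N m; "width": opening from 0.0 (shut) to 1.0 (fully open).
Only numpy, scipy, OpenCV 4.12 (cv2) and the standard library are available. Lean on these libraries where they do the work, as an engineer would, in place of code of your own. Each camera call takes 0.05 s, during which the arm holds its last target. There are 200 camera calls.

### The job

Set the noodle machine for the demonstration: with a fingertip on the edge of the black thickness wheel at its end, flick the top of the wheel towards the machine's front (the side with the outlet slide and the clamp), click by click, until the one long white bar on its rim stands at the top in line with the fixed steel pointer, and stop on that click without running past it. Only touch the wheel, do not take it between the fingers, and leave the loose crank, scraper, gas can and spray bottle where they are.

Things in the scene. Friction and masses are not known exactly. Their poses are not given: they have to be found in the camera images.
- machine: hand-cranked steel noodle machine clamped on a plywood board 260 x 400 mm, one fixed unit. Origin: centre of the board's underside, on the table; z up; x from the machine's front (outlet slide, clamp) to its rear; y to the end with the wheel. Board top 46 mm up; machine 126 mm along x, y from -150 to +50 mm, highest parts 172 mm above the table, 6 mm below the wheel's top
- rim_top (a point): fixed point: the highest point of the wheel's rim, in the middle of its width, 178 mm above the table. Free above; the machine's end plate is 10 mm from the rim's inner edge. The other nine clicks have short white marks at the rim's outer edge
- wheel_axis (a point): centre of the thickness wheel, 27 mm below rim_top, half-way along its rim: a black knurled disc of radius 27 mm, rim 16 mm wide, axis level along the machine's y. The rim is grippy: a fingertip pressed on its top with 5 to 10 N and moved level along the machine's x rolls it without slip, 17 mm of travel a click; a click gives way at 2 to 3 N at the rim
- wheel (a joint): wheel angle in rad, growing as its top moves to the machine's front (-x). Clicks into rest at multiples of 0.628 (ten a turn); 0 is the marked one: long white bar at the top, in line with the pointer (steel prong from the end plate to the rim). Starts 2 to 4 clicks short (-1.26, -1.88, -2.51; rarely balanced midway). Past half a click it falls into the next by itself; it turns on past 0 if pushed
- crank: loose crank handle lying flat on the board beside the wheel, 120 x 120 mm, 22 mm high; origin under the middle of its arm. To be left alone
- scraper: loose steel dough scraper with a wooden back, 120 x 150 mm, 16 mm high, flat on the table beyond the wheel's end of the board; origin under its centre. To be left alone
- gas_can: loose gas can, 66 mm across and 185 mm high, standing on the table behind the board; origin under its centre. To be left alone
- sprayer: loose spray bottle, 78 mm across and 232 mm high, standing on the table past the other end of the board; origin under its centre. To be left alone

How it is judged:
By the outcome, as a careful person would: the job done as asked, in the order asked, and still so for the second after the job is handed in, with the robot touching nothing.
It also fails if it takes over 48 s, if anything falls off the work surface, if the arm or the gripper's body presses on something with over 40 N, if the wrist force passes 120 N, or if a joint passes its speed limit or range.

## Working session

There is one attempt and no reset: what is moved stays moved. The work goes in short steps, Python scripts to look and compute and a tool call to move; the robot and the scene stay as the last step left them, time stands still between calls to the robot, and variables do not carry over. Pictures are saved under pics/ and viewed, on a budget of 10 in all, crops included, one or two more only if the job needs it, and the job is handed in when it is done.

Besides the shell and the picture viewer there is one more tool, called after "Emit:" by a JSON object that holds its "api" and its "payload", one argument or row to a line. apply_moves: Moves the arm, as the interface text tells. Its arguments: {"type":"object","properties":{"rows":{"type":"array","items":{"type":"number"}},"squeeze":{"type":"number"}},"required":["rows"]}

```bash
mkdir -p pics; cat > h.py <<'E'
import numpy as np, cv2
from scipy.spatial.transform import Rotation as R
from plant import ctrl
def T_tool():
    s=ctrl.read_state(); q=s['orientation']; T=np.eye(4)
    T[:3,:3]=R.from_quat([q[1],q[2],q[3],q[0]]).as_matrix(); T[:3,3]=s['eef_pos']; return T
def wc(cam):
    m=ctrl.camera_model(cam)
    return T_tool()@np.array(m['hand_eye']) if cam=='wrist' else np.array(m['world_from_camera'])
def shot(cam,fn=None):
    W=wc(cam); im,d=ctrl.camera(cam)
    if fn: cv2.imwrite('pics/'+fn,im[:,:,::-1])
    return W,im,d
def pin(q,cam,W,n=2):
    for r in ctrl.pinpoint(q,cam)[:n]:
        print(cam,q,round(r['p'],2),np.round((W@np.r_[r['xyz'],1])[:3],4))
def proj(cam,W,P):
    m=ctrl.camera_model(cam); c=(np.linalg.inv(W)@np.c_[np.atleast_2d(P),np.ones(len(np.atleast_2d(P)))].T)[:3].T
    c=c*[1,-1,-1]; return cv2.projectPoints(c,np.zeros(3),np.zeros(3),np.array(m['camera_matrix']),np.array(m['dist'],float))[0][:,0]
E
python3 - <<'E'
from h import *
ims=[]
for c in ['scene','side','wrist']:
    W,im,d=shot(c,f'{c}0.png'); ims.append(im)
    for q in ['machine','rim_top','wheel_axis','crank','gas_can','sprayer','scraper']: pin(q,c,W,1)
    print(c,W.round(3).tolist())
cv2.imwrite('pics/a.png',cv2.resize(np.vstack([np.hstack(ims[:2]),np.hstack([ims[2],0*ims[2]])]),(800,600),interpolation=cv2.INTER_AREA)[:,:,::-1])
s=ctrl.read_state();print(s)
E
```

```text
scene machine 0.62 [ 4.922e-01 -6.650e-02 -3.000e-04]
scene rim_top 0.59 [ 0.5261 -0.003   0.1777]
scene wheel_axis 0.57 [ 0.5296 -0.0034  0.149 ]
scene crank 0.57 [0.5096 0.0748 0.0423]
scene gas_can 0.69 [ 0.6421 -0.203  -0.0011]
scene sprayer 0.69 [ 0.4029 -0.3583 -0.0018]
scene scraper 0.81 [0.5385 0.2623 0.0021]
scene [[0.546, -0.685, 0.482, 1.203], [0.838, 0.455, -0.302, -0.351], [-0.012, 0.569, 0.822, 1.211], [0.0, 0.0, 0.0, 1.0]]
side rim_top 0.9 [ 0.5298 -0.0063  0.176 ]
side wheel_axis 0.67 [ 0.5315 -0.0105  0.1495]
side crank 0.76 [0.513  0.0684 0.0434]
side gas_can 0.71 [ 0.6358 -0.2058 -0.0011]
side scraper 0.92 [ 0.5314  0.2644 -0.0011]
side [[-0.867, 0.384, -0.317, 0.291], [-0.498, -0.675, 0.545, 0.55], [-0.005, 0.631, 0.776, 0.869], [0.0, 0.0, 0.0, 1.0]]
wrist [[0.302, 0.915, 0.269, 0.242], [-0.953, 0.29, 0.085, -0.527], [-0.001, -0.282, 0.959, 0.375], [0.0, 0.0, 0.0, 1.0]]
{'t': 1.2, 'q': array([ 1.22227968,  0.70648654, -0.02762633,  1.48460502,  0.02200797,
        0.9509028 , -0.07552349]), 'qd': array([ 0.0007345 , -0.00174632,  0.00103095,  0.00095274, -0.00129674,
       -0.00017698, -0.00187443]), 'joint_efforts': array([ 7.36103866e-04, -8.82993650e+01,  1.23474799e+00, -2.36380434e+01,
        1.71159161e-02,  1.84181539e-03, -2.87592286e-05]), 'eef_pos': array([ 0.17367193, -0.54813345,  0.4046743 ]), 'orientation': array([-5.03545967e-05,  9.88257430e-01,  1.52798066e-01, -7.89870655e-07]), 'wrist_force': array([-0.20847481, -0.36739123,  0.19373059]), 'moment': array([-0.01763335,  0.0327179 ,  0.02098671]), 'width': 1.0031432040722819}
```

View pics/a.png

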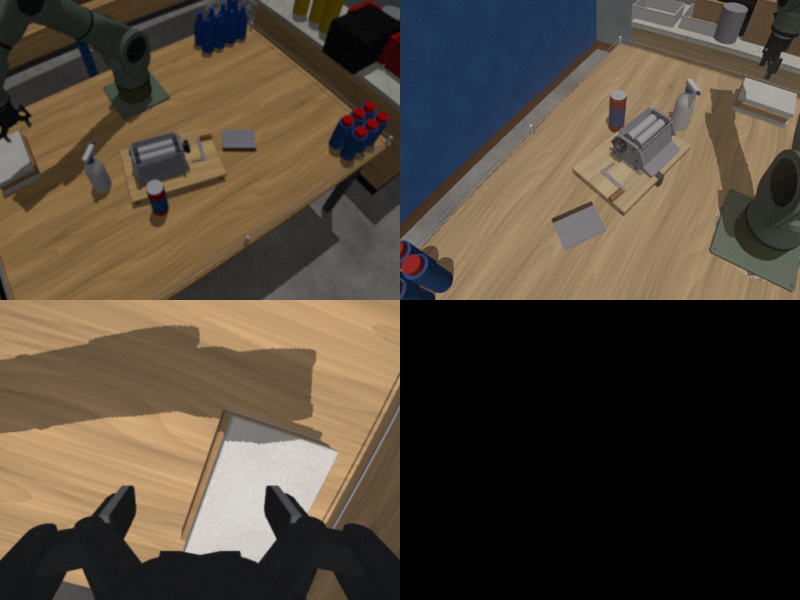

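The scene view shows the machine on its board, with the wheel at about (185,145) towards the crank. The side view shows the slide and clamp facing the robot, and the wheel at about (618,145). Next I'll get the board's yaw and a zoom on the wheel.

```bash
python3 - <<'E'
from h import *
out=[]
for c in ['scene','side']:
    W,im,d=shot(c); m=ctrl.camera_model(c)
    v,u=np.nonzero(d>0); K=np.array(m['camera_matrix'])
    p=cv2.undistortPoints(np.c_[u,v].astype(float)[:,None],K,np.array(m['dist'],float))[:,0]
    z=d[v,u]; P=np.c_[p[:,0]*z,-p[:,1]*z,-z]@W[:3,:3].T+W[:3,3]
    k=(abs(P[:,2]-.046)<.005)&(np.hypot(P[:,0]-.5,P[:,1]+.03)<.3)
    img=np.zeros((700,700),np.uint8); ij=((P[k,:2]-[.15,-.4])*1000).astype(int); img[ij[:,0].clip(0,699),ij[:,1].clip(0,699)]=255
    img=cv2.morphologyEx(img,cv2.MORPH_CLOSE,np.ones((9,9)));img=cv2.morphologyEx(img,cv2.MORPH_OPEN,np.ones((9,9)))
    cs=max(cv2.findContours(img,0,2)[0],key=cv2.contourArea)
    b=cv2.boxPoints(cv2.minAreaRect(cs))[:,::-1]/1000+[.15,-.4]
    print(c,b.round(3).tolist(),b.mean(0),np.linalg.norm(b[1]-b[0]),np.linalg.norm(b[2]-b[1]))
    uv=proj(c,W,[[.528,-.005,.165]])[0].astype(int); print(uv)
    out.append(cv2.resize(im[uv[1]-40:uv[1]+40,uv[0]-40:uv[0]+40],(400,400),interpolation=cv2.INTER_CUBIC))
cv2.imwrite('pics/b.png',np.hstack(out)[:,:,::-1])
E
```

```text
scene [[0.606, -0.164], [0.351, -0.097], [0.418, 0.158], [0.673, 0.091]] [ 0.51212824 -0.00311272] 0.26324787210597284 0.2638077372624532
[238 184]
side [[0.609, -0.126], [0.358, -0.056], [0.419, 0.163], [0.671, 0.093]] [0.51436519 0.01839474] 0.26080097215214726 0.22776922479088213
[281 182]
```

View pics/b.png

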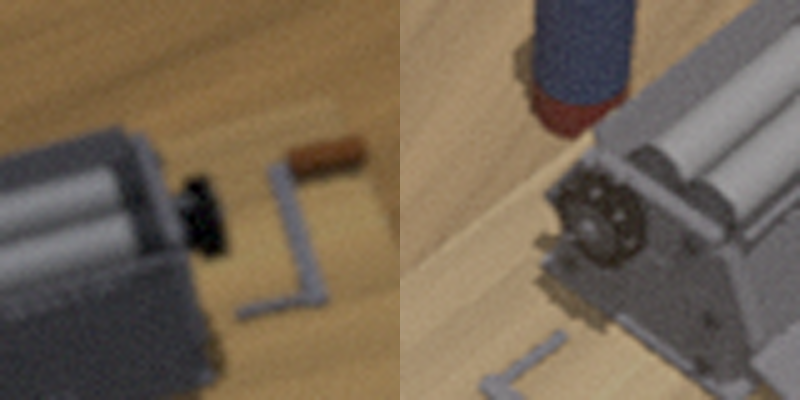

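Both views show the wheel on the end plate; the marks are too small to read here. The board's yaw is about -15°, and the rim top is at about (0.528, -0.005, 0.178). I'll lift, then move over the wheel with the fingers shut and tool y along machine x.

Emit:
{"api": "apply_moves", "payload": {
  "rows": [0,0,0,0,0,-0.04,0,0,0,0,0,0,-0.07,0,0,0,-57.2,0.501,-0.411,-0.07,0,0,0,-57.2,0.501,-0.411,-0.07,0,0,0,-57.2,0.501,-0.411,-0.07,0,0,0,-57.2,0.501,-0.411,-0.07,0,0,0,-57.2,0.501,-0.411,-0.07,0,0,0,-57.2,0.501,-0.411,-0.07,0,0,0,-57.2,0.501,-0.411,-0.07,0,0,0,-57.2,0.501,-0.411,-0.07,0,0,0,-57.2,0.501,-0.411,-0.07,0,0,0,-57.2,0.501,-0.411,-0.07,0],
  "squeeze": 20
}}

```text
t: 2.3
eef_pos: [0.4015, -0.1972, 0.4749]
orientation: [0.0, 0.794, 0.607, 0.0]
wrist_force: [0.3, -0.5, -0.4]
width: -0.0
```

Emit:
{"api": "apply_moves", "payload": {
  "rows": [0,0,0,0.22,0.07,0.045,0,0,0,0,0.22,0.07,0.045,0,0,0,0,0.22,0.07,0.045,0,0,0,0,0.22,0.07,0.045,0,0,0,0,0.22,0.07,0.045,0,0,0,0,0.22,0.07,0.045,0,0,0,0,0.22,0.07,0.045,0,0,0,0,0.22,0.07,0.045,0]
}}

```text
t: 2.97
eef_pos: [0.5265, -0.004, 0.4292]
orientation: [-0.0, 0.794, 0.608, -0.0]
wrist_force: [0.2, -0.6, 0.5]
width: -0.002
```

```bash
python3 - <<'E'
from h import *
W,im,d=shot('wrist','w1.png'); 
for q in ['rim_top','wheel_axis']: pin(q,'wrist',W,2)
T=T_tool(); print(T.round(4)); 
uv=proj('wrist',W,[[.528,-.005,.178],T[:3,3]+.173*T[:3,2]]); print(uv)
i2=im.copy()
for u in uv: cv2.circle(i2,tuple(int(x) for x in u),3,(255,0,0),1)
cv2.imwrite('pics/w1b.png',i2[:,:,::-1]); print(ctrl.read_state()['wrist_force'])
E
```

```text
wrist rim_top 0.83 [ 0.5322 -0.0097  0.1776]
wrist wheel_axis 0.6 [ 0.5322 -0.0092  0.1446]
[[ 2.639e-01  9.645e-01  1.000e-04  5.259e-01]
 [ 9.645e-01 -2.639e-01 -5.000e-04 -6.100e-03]
 [-4.000e-04  2.000e-04 -1.000e+00  4.300e-01]
 [ 0.000e+00  0.000e+00  0.000e+00  1.000e+00]]
[[257.47953933 198.2345392 ]
 [255.06103952 244.3347409 ]]
[-0.05190156  0.53781377  0.18923321]
```

View pics/w1b.png

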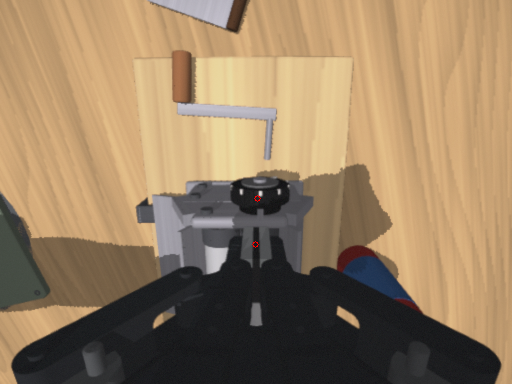

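The wrist view shows the wheel at (260,195), with the pointer behind it at (260,212). The front is to the left, and the closed fingertips are at (255,262). I'll zoom in to read the marks and fix the wheel by depth.

```bash
python3 - <<'E'
from h import *
W=wc('wrist');ims=[];ds=[]
for i in range(4):
    im,d=ctrl.camera('wrist'); ims.append(im.astype(float)); ds.append(d)
im=np.mean(ims,0).astype(np.uint8); d=np.median(ds,0)
m=ctrl.camera_model('wrist'); v,u=np.mgrid[165:225,215:305]; v=v.ravel();u=u.ravel()
p=cv2.undistortPoints(np.c_[u,v].astype(float)[:,None],np.array(m['camera_matrix']),np.array(m['dist'],float))[:,0]
z=d[v,u]; P=np.c_[p[:,0]*z,-p[:,1]*z,-z]@W[:3,:3].T+W[:3,3]
ex=np.array([.965,-.262]); ey=np.array([.262,.965])
k=(P[:,2]>.165)&(P[:,2]<.185)&(im[v,u].max(1)<90)
L=np.c_[P[:,:2]@ex,P[:,:2]@ey,P[:,2]][k]
print('rim est mx,my', (np.array([.530,-.007])@ex).round(4),(np.array([.530,-.007])@ey).round(4))
t=L[L[:,2]>.172]
print(len(t),np.percentile(t,[2,50,98],axis=0).round(4), 'tool',T_tool()[:2,3]@ex,T_tool()[:2,3]@ey)
cv2.imwrite('pics/w2.png',cv2.resize(im[165:225,220:300],(800,600),interpolation=cv2.INTER_CUBIC)[:,:,::-1])
E
```

```text
rim est mx,my 0.5133 0.1321
749 [[0.4955 0.1235 0.1722]
 [0.5124 0.1325 0.1766]
 [0.5294 0.1404 0.179 ]] tool 0.5091675021429466 0.13229050171055368
```

View pics/w2.png

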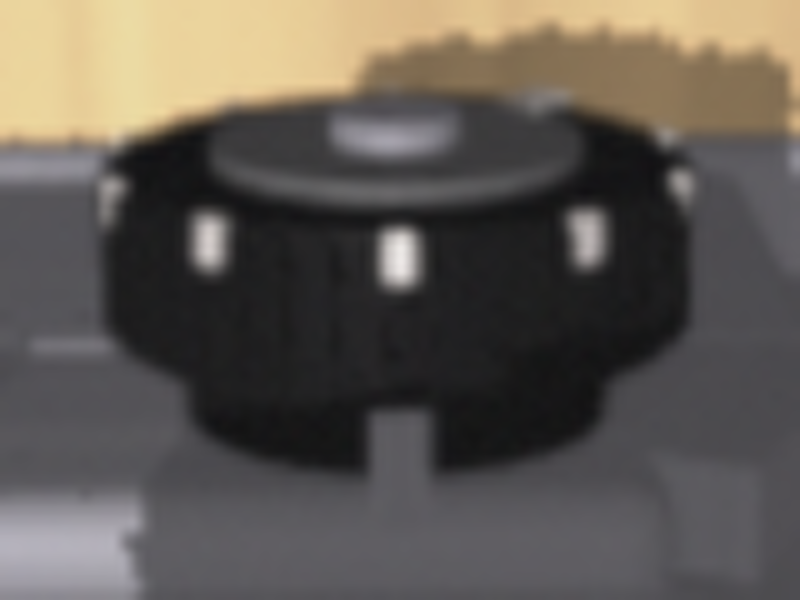

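All the marks I can see are short: one at the top (400,258), with others at ±36° and ±72°. The long bar is therefore still hidden at the rear, 3–4 clicks away. By depth the wheel is at machine-aligned x 0.5125, y 0.132. I'll descend to just above it.

Emit:
{"api": "apply_moves", "payload": {
  "rows": [0,0,0,0,0.01,0.035,0,0,0,0,0,0.01,0.07,0,0,0,0,0,0.01,0.075,0,0,0,0,0,0.01,0.075,0]
}}

```text
t: 3.65
eef_pos: [0.5357, -0.0079, 0.354]
orientation: [-0.001, 0.795, 0.607, -0.001]
wrist_force: [-0.3, -0.1, 1.4]
width: -0.004
```

Emit:
{"api": "apply_moves", "payload": {
  "rows": [0,0,0,0,0,0.002,0,0,0,0,0,0,0.003,0,0,0,0,0,0,0.003,0]
}}

```text
t: 3.9
eef_pos: [0.5359, -0.0077, 0.3527]
orientation: [0.0, 0.795, 0.607, 0.001]
wrist_force: [0.7, -1.0, 0.7]
width: 0.001
```

Emit:
{"api": "apply_moves", "payload": {
  "rows": [0,0,0,0,0,0.001,0,0,0,0,0,0,0.001,0]
}}

```text
t: 4.07
eef_pos: [0.536, -0.0076, 0.3513]
orientation: [0.0, 0.795, 0.607, 0.0]
wrist_force: [-0.1, -0.1, 5.4]
width: 0.003
```

Emit:
{"api": "apply_moves", "payload": {
  "rows": [0,0,0,0,0,0.001,0,0,0,0,0,0,0.001,0]
}}

```text
t: 4.23
eef_pos: [0.5363, -0.0077, 0.3509]
orientation: [0.001, 0.795, 0.607, 0.001]
wrist_force: [0.8, -1.0, 16.0]
width: 0.001
```

Contact, and the stiffness is roughly 10 N/mm. I'll back off to about 8 N and make the first stroke.

Emit:
{"api": "apply_moves", "payload": {
  "rows": [0,0,0,0,0,-0.0007,0,0,0,0,0,0,-0.0007,0]
}}

```text
t: 4.4
eef_pos: [0.5361, -0.0076, 0.3512]
orientation: [0.0, 0.795, 0.607, 0.001]
wrist_force: [0.8, -0.7, 8.0]
width: 0.001
```

Emit:
{"api": "apply_moves", "payload": {
  "rows": [0,0,0,0,-0.003,0,0,0,0,0,0,-0.006,0,0,0,0,0,0,-0.009,0,0,0,0,0,0,-0.012,0,0,0,0,0,0,-0.012,0,0]
}}

```text
t: 4.82
eef_pos: [0.5241, -0.0044, 0.3512]
orientation: [0.0, 0.794, 0.607, 0.0]
wrist_force: [-2.0, 0.5, 9.0]
width: -0.003
```

Emit:
{"api": "apply_moves", "payload": {
  "rows": [0,0,0,0,0,-0.03,0,0,0,0,0,0,-0.04,0,0,0,0,0,0,-0.04,0]
}}

```text
t: 5.07
eef_pos: [0.5245, -0.0045, 0.3927]
orientation: [0.001, 0.795, 0.607, 0.001]
wrist_force: [0.4, -0.4, 0.2]
width: 0.006
```

```bash
cat > look.py <<'E'
import sys
from h import *
W=wc('wrist'); im=np.mean([ctrl.camera('wrist')[0].astype(float) for _ in range(3)],0).astype(np.uint8)
u,v=proj('wrist',W,[[.529,-.007,.173]])[0].astype(int); print(u,v,T_tool()[:3,3])
cv2.imwrite('pics/'+sys.argv[1],cv2.resize(im[max(v-40,0):v+40,u-53:u+53],(795,600),interpolation=cv2.INTER_CUBIC)[:,:,::-1])
E
python3 look.py w3.png
```

```text
260 212 [ 0.52420642 -0.00456004  0.38998671]
```

View pics/w3.png

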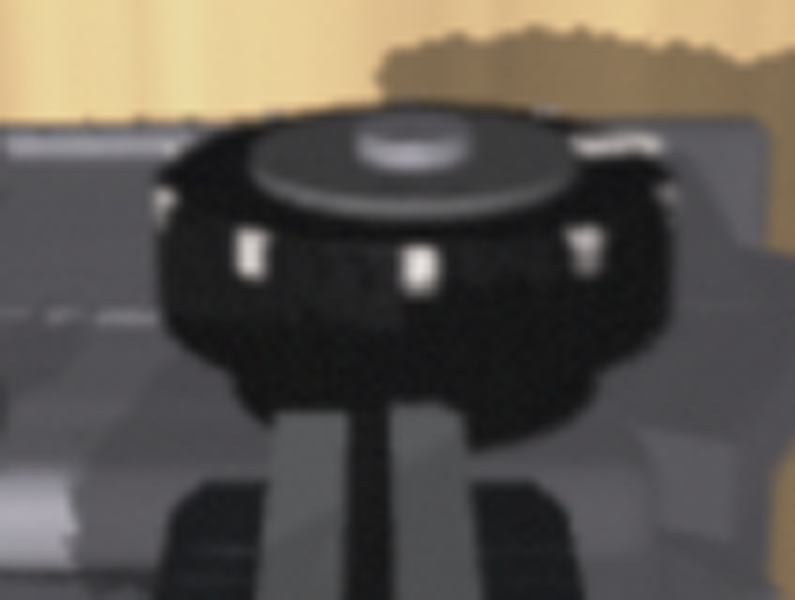

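The wheel moved one click: the top mark is centred again at (420,270). A long bright bar now shows at the right, (620,145), about 108° to the rear. It was at about 144° before, so 3 clicks remain. Repeating the same stroke, which runs over the same depth.

Emit:
{"api": "apply_moves", "payload": {
  "rows": [0,0,0,0,0.012,0,0,0,0,0,0,0.012,0.03,0,0,0,0,0,0.012,0.039,0,0,0,0,0,0.012,0.04,0,0,0,0,0,0.012,0.04,0]
}}

```text
t: 5.63
eef_pos: [0.5363, -0.0078, 0.3508]
orientation: [0.001, 0.795, 0.607, 0.001]
wrist_force: [0.8, -2.2, 18.4]
width: -0.001
```

Emit:
{"api": "apply_moves", "payload": {
  "rows": [0,0,0,0,-0.003,0,0,0,0,0,0,-0.006,0,0,0,0,0,0,-0.009,0,0,0,0,0,0,-0.012,0,0,0,0,0,0,-0.012,0,0]
}}

```text
t: 6.05
eef_pos: [0.5239, -0.0044, 0.3509]
orientation: [0.0, 0.795, 0.607, -0.0]
wrist_force: [-3.3, -1.0, 19.3]
width: -0.001
```

Emit:
{"api": "apply_moves", "payload": {
  "rows": [0,0,0,0,0,-0.03,0,0,0,0,0,0,-0.04,0,0,0,0,0,0,-0.04,0]
}}

```text
t: 6.3
eef_pos: [0.5243, -0.0044, 0.3919]
orientation: [0.0, 0.795, 0.607, 0.001]
wrist_force: [0.5, 0.6, -0.2]
width: 0.004
```

```bash
python3 look.py w4.png
```

```text
261 213 [ 0.52407292 -0.0045354   0.38947803]
```

View pics/w4.png

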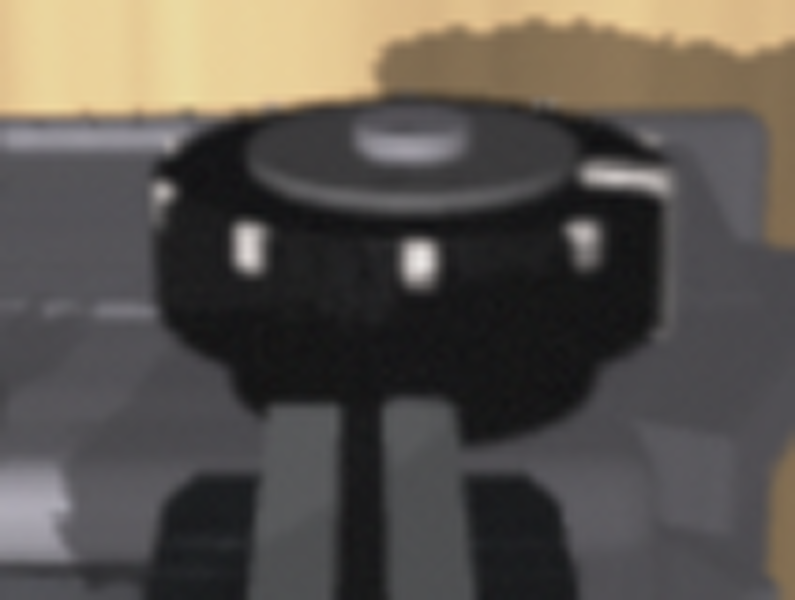

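The long bar is now at +72°: (625,180) on the face and (665,260) across the rim. That leaves 2 clicks. The last press reached 18 N, so I'll go 1 mm shallower.

Emit:
{"api": "apply_moves", "payload": {
  "rows": [0,0,0,0,0.012,0,0,0,0,0,0,0.012,0.03,0,0,0,0,0,0.012,0.038,0,0,0,0,0,0.012,0.039,0,0,0,0,0,0.012,0.039,0]
}}

```text
t: 6.87
eef_pos: [0.5359, -0.0078, 0.3511]
orientation: [0.0, 0.795, 0.607, -0.0]
wrist_force: [-1.3, -1.4, 9.3]
width: -0.002
```

Emit:
{"api": "apply_moves", "payload": {
  "rows": [0,0,0,0,-0.003,0,0,0,0,0,0,-0.006,0,0,0,0,0,0,-0.009,0,0,0,0,0,0,-0.012,0,0,0,0,0,0,-0.012,0,0]
}}

```text
t: 7.28
eef_pos: [0.5236, -0.0045, 0.3512]
orientation: [-0.0, 0.794, 0.607, -0.001]
wrist_force: [-3.1, -0.7, 9.0]
width: -0.0
```

Emit:
{"api": "apply_moves", "payload": {
  "rows": [0,0,0,0,0,-0.03,0,0,0,0,0,0,-0.04,0,0,0,0,0,0,-0.04,0]
}}

```text
t: 7.53
eef_pos: [0.5242, -0.0044, 0.3927]
orientation: [0.0, 0.794, 0.607, 0.0]
wrist_force: [-0.1, -0.2, -0.3]
width: -0.002
```

```bash
python3 look.py w5.png
```

```text
262 212 [ 0.52404879 -0.00451087  0.3904346 ]
```

View pics/w5.png

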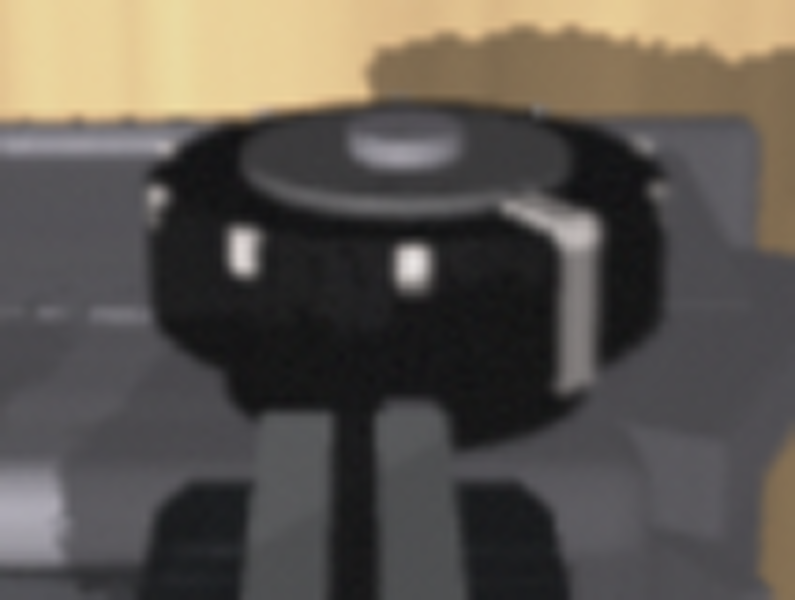

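The long bar is at +36°, (578,300), so one click is left. I'll make one more identical stroke, then lift higher so the pointer is visible.

Emit:
{"api": "apply_moves", "payload": {
  "rows": [0,0,0,0,0.012,0,0,0,0,0,0,0.012,0.03,0,0,0,0,0,0.012,0.039,0,0,0,0,0,0.012,0.04,0,0,0,0,0,0.012,0.04,0]
}}

```text
t: 8.1
eef_pos: [0.5359, -0.0078, 0.3511]
orientation: [0.0, 0.795, 0.607, -0.0]
wrist_force: [0.1, -1.9, 9.9]
width: 0.002
```

Emit:
{"api": "apply_moves", "payload": {
  "rows": [0,0,0,0,-0.003,0,0,0,0,0,0,-0.006,0,0,0,0,0,0,-0.009,0,0,0,0,0,0,-0.012,0,0,0,0,0,0,-0.012,0,0]
}}

```text
t: 8.52
eef_pos: [0.5236, -0.0044, 0.3512]
orientation: [-0.0, 0.794, 0.607, -0.001]
wrist_force: [-2.4, -2.0, 8.7]
width: -0.003
```

Emit:
{"api": "apply_moves", "payload": {
  "rows": [0,0,0,0,0,-0.03,0,0,0,0,0,0,-0.07,0,0,0,0,0,0,-0.09,0,0,0,0,0,0,-0.09,0,0,0,0,0,0,-0.09,0]
}}

```text
t: 8.93
eef_pos: [0.5241, -0.0045, 0.4414]
orientation: [-0.0, 0.795, 0.607, -0.0]
wrist_force: [0.7, 0.2, -1.1]
width: -0.002
```

```bash
python3 look.py w6.png; python3 - <<'E'
from h import *
for c in ['scene','side']:
    W,im,d=shot(c)
    for q in ['crank','gas_can','sprayer','scraper']: pin(q,c,W,1)
E
```

```text
261 192 [ 0.52415592 -0.0045021   0.44016854]
scene crank 0.74 [0.507  0.0746 0.0428]
scene gas_can 0.89 [ 0.6386 -0.2027 -0.0018]
scene sprayer 0.71 [ 0.403  -0.3595 -0.0047]
scene scraper 0.91 [0.5381 0.2626 0.0041]
side crank 0.98 [0.5094 0.0718 0.0455]
side gas_can 0.72 [ 6.380e-01 -2.033e-01  2.000e-04]
side sprayer 0.89 [ 0.4068 -0.3582 -0.0039]
side scraper 0.8 [ 0.5336  0.2589 -0.0018]
```

View pics/w6.png

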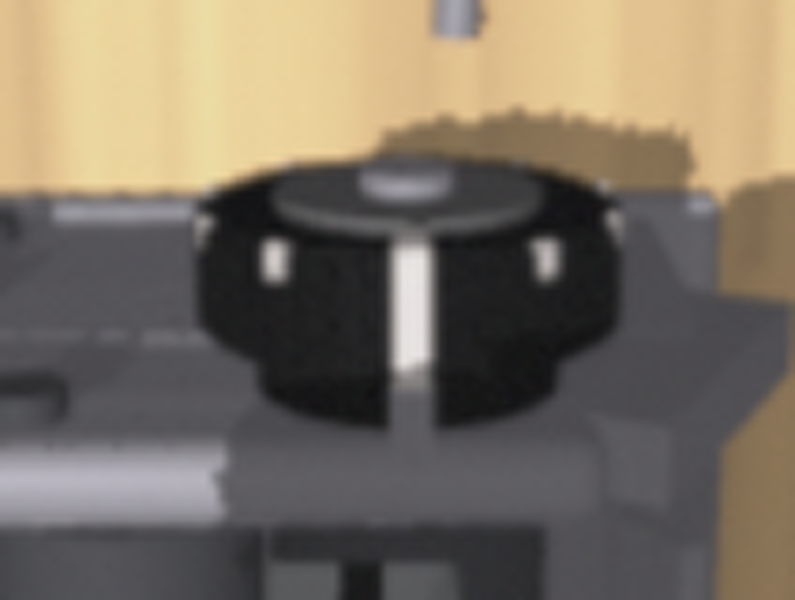

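The long bar at (412,305) is in line with the pointer at (412,405), and the fingers are clear of everything. Handing in.

```bash
python3 -c "
from plant import ctrl
print(ctrl.job_done())"
```

```text
the job is handed in; nothing more can be done
None
```

The thickness wheel is set: the long white bar stands at the top, in line with the steel pointer. It started 4 clicks short. I moved it with four separate one-click strokes of the closed fingertips pressed on its top, and stopped on the marked click without running past.

- **Final check:** the last close-up, taken about 90 mm above the wheel, shows the bar and pointer aligned and the gripper touching nothing. I handed in at about 9 s of the 48 s allowed.
- **Other objects:** the crank, scraper, gas can and spray bottle read within about 6 mm of their first positions, close to the roughly 4 mm accuracy of the position estimates. The arm never went near them.
- **Press force:** I aimed for 5–10 N, but the second stroke ran at about 18–19 N and the first touch briefly reached 16 N. Both are well under the 40 N and 120 N limits, and each stroke still turned exactly one click.

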